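# Square up the specimen plates and latch them

### The arm

A 6-joint arm with a two-finger parallel gripper is mounted at the origin on a cart in front of the work surface, level with it; the furniture and walls round the work are solid. World frame = base frame: x ahead of the robot, y to its left, z up, the work surface at z = 0. Lengths are in m, angles in rad, forces in N, time in s.
With the tool pointing down it reaches from about 0.425 to 1.125 m from the base axis. Payload 14.9 kg.
Tool frame: the origin (TCP) lies at the very end of the fingers, on their centre line; the grasp point (between the pads) lies 19 mm behind it; z points along the fingers, y is the direction in which the jaws open and shut (so a half turn about z gives the same grasp; the last joint's range is limited). The gripper opens to 91 mm and grips with 3 to 60 N. Pads are 32 mm wide; open, the fingers measure 118 mm over their backs; the gripper's body (76 mm by 178 mm) begins 60 mm behind the grasp point.
Start: joints at [1.239, 0.379, 1.734, -0, 1.028, -0.033], TCP at [0.206, 0.669, 0.214] pointing down, gripper open.
Joint ranges: [-2.77, 2.77], [-0.74, 2.19], [0, 2.66], [-1.06, 4.2], [0.31, 2.87], [-3.08, 3.08]. Speed limits (rad/s): [1.89, 1.89, 2.39, 3.14, 3.14, 3.14].

### API

Orientations are given as a 3x3 rotation matrix whose columns are the frame's x, y, z axes.
In Python, from workcell import get_state, cams, order, spotter gives the robot as it stands.
- The arm moves only by the tool servo_tool, never from a script. Its argument "commands" is a list of rows, each a list of 5 numbers: the shift along the tool's x, y, z in m, then the turn about the tool's z in degrees, then the opening in per cent of the stroke, from 0 (shut) to 100 (fully open). A call has exactly 8 rows; each row is the pose to reach, as a shift and turn from the pose commanded when the call began, along the tool's axes at that moment; what a row does not reach only later rows make up. A row lasts 1/12 s, in which the tool goes at most 41.7 mm and 7.16 degrees, less where a joint would pass 70% of its speed; a pose out of reach is approached as far as the arm can. A call with a gripper value outside its range is refused whole. The fingers move at their own pace and stop on an object; "grip_force" is the grip in N (left out, the last holds). Time passes only in rows, so rows that repeat a pose let the fingers close, or fill a call up. It gives the time, the measured TCP pose, the force and the opening at its end, in the units of the state.
- get_state(): the state, without advancing time (a new reading comes with each control period).
- cams.camera(name): name is "scene" or "side" or "wrist"; returns a dict with "color" (384x512x3 uint8, blue, green, red), "K" (3x3 intrinsics, pixels), "rvec" (rotation vector, rad) and "tvec" (3), from world to camera coordinates, as OpenCV has them. Camera axes: x right, y down, z forward; pixel columns grow to the right and rows downward; lengths in m; the calibration is good to about 2 mm. A picture is of the moment at which its call begins. There is no depth.
- order.sign_off(): hands the job in, once; it reports no verdict.
Trained networks look in the newest picture that a camera, given by its name, has taken for a name from the list of things; names that differ only in an ending like _2 or _b are one class to them, and where a whole thing is asked for, a point or a joint stands for the part that bears it (a point fixed in the world has none). Each returns a list of dicts, best first, with "score" (0 to 1); they miss things now and then, are a little off and sometimes report something else, mostly with a low value. They report only what shows in the picture. A call takes as long as a camera call. They do not tell look-alikes from the thing itself.
- spotter.find_in(camera, name): "bbox" ([centre column, centre row, width, height] in pixels, round what is visible of it).
- spotter.silhouettes(camera, name): "mask" (384x512 bool, what is visible of it) and "bbox" ([centre column, centre row, width, height] in pixels, round what is visible of it).
- spotter.place_of(camera, name): "position" ([column, row] in pixels: a listed point, or the origin of a listed thing).
The state is a dict: "clock": time; "joint_pos": joint angles; "dq": joint speeds; "joint_torque": joint torques, N m; "ee_pos": TCP position; "ee_rot": TCP orientation; "contact_force": force on the tool from outside, world axes, zero at the start; "wrist_torque": the same for the moment, N m; "width": finger opening in m.
Only numpy, scipy, OpenCV 4.12 (cv2) and the standard library are available. Lean on these libraries where they do the work, as an engineer would, in place of code of your own. Each camera call takes 0.05 s, during which the arm holds its last target. There are 200 camera calls.

### The job

The three white plates lie in a ragged stack in the squaring jig. First tap the stack's open edges until every plate lies flush against both fences; then press the jig's hinged flap down until its catch holds it shut over the squared stack. Keep the plates stacked in their order and leave the small can, the tally counter and the covered dish where they are.

Things in the scene. Friction and masses are not known exactly. Their poses are not given: they have to be found in the camera images.
- jig: Fixed squaring jig: grey block 94 x 74 mm, 30 mm high, carrying two aluminium fences, 10 mm thick, tops 50 mm above the table, that form a square corner. Origin: on the table under the centre of the squared stack's place. x to the far fence (inner face x = +45 mm, y -45..25), y to the left; right fence's inner face y = -35 mm, x -37..45; z up. Sides -x and +y are open.
- jig_open_corner (a point): Open corner of the jig's block, top edge, at (-37, 27, 30) mm in the jig's frame: the block ends here, so a squared stack overhangs it by 8 mm on the two open sides and a finger can reach from the table (z = 10 to 20 mm) past all the plates.
- catch (a point): Sprung ball of the flap's catch, at (34, -35, 60) mm in the jig's frame, in a steel housing on the right fence (jig x 25..43, y -46..-37 mm, top at z = 70 mm).
- flap (a joint): Metal flap hinged on the far fence, 52 mm wide (jig y -29..23), 50 mm long, 4 mm thick, black 9 mm rim along its free edge. Rad: 0 = shut, level, 2 mm over the stack; 0.45 to 0.6 = standing open, held by a weak spring. In the last 0.3 rad it must be pressed past a ball catch (about 6 N at the rim), which then holds it at 0 to 0.05; short of that it springs open.
- flap_edge (a point): Middle of the outer face (the top when shut) of the flap's black rim, 46 mm from the hinge axis. When shut it lies at (14, -3, 58.5) mm in the jig's frame.
- flap_hinge (a point): On the flap's hinge axis, at (60, 0, 52.5) mm in the jig's frame; the axis runs along the jig's y.
- plate_1: White plastic specimen plate with six faint round spots, 90 x 70 x 6 mm, 50 g, number 1 of three from the bottom of the stack; origin at the centre of its underside, x along the 90 mm side, z up. Squared up, it lies at (0, 0, 30) mm in the jig's frame, x along the jig's x.
- plate_2: White plastic specimen plate with six faint round spots, 90 x 70 x 6 mm, 50 g, number 2 of three from the bottom of the stack; origin at the centre of its underside, x along the 90 mm side, z up. Squared up, it lies at (0, 0, 36) mm in the jig's frame, x along the jig's x.
- plate_3: White plastic specimen plate with six faint round spots, 90 x 70 x 6 mm, 50 g, number 3 of three from the bottom of the stack; origin at the centre of its underside, x along the 90 mm side, z up. Squared up, it lies at (0, 0, 42) mm in the jig's frame, x along the jig's x.
- objective_can: Bystander: white can with black cap, 34 mm across, 58 mm high, origin under its centre.
- tally: Bystander: white hand tally counter, 48 x 66 x 23 mm, origin under its centre.
- petri: Bystander: round covered dish, 58 mm across, 14 mm high, origin under its centre.
Mind the look-alikes: they are no part of the job. What is shaped like the plate_2 but turquoise or yellow is not meant.

How it is judged:
On the way, in this order (a step that is already met when the one before it is completed fails the run):
1. all three plates lie flush against both fences, with the flap still open (x of plate_1 in the frame of jig between -0.0025 and 0.0025 m and y of plate_1 in the frame of jig between -0.0025 and 0.0025 m and z of plate_1 in the frame of jig between 0.0275 and 0.0325 m and angle between the x axis of each of plate_1, plate_2, plate_3 and the x axis of jig, either way round below 0.04 rad and x of plate_2 in the frame of jig between -0.0025 and 0.0025 m and y of plate_2 in the frame of jig between -0.0025 and 0.0025 m and z of plate_2 in the frame of jig between 0.0335 and 0.0385 m and x of plate_3 in the frame of jig between -0.0025 and 0.0025 m and y of plate_3 in the frame of jig between -0.0025 and 0.0025 m and z of plate_3 in the frame of jig between 0.0395 and 0.0445 m and value of joint flap above 0.35 rad), for 0.2 s.
2. the flap is pressed shut (value of joint flap below 0.12 rad), for 0.2 s.
At the end, for the whole second after the job is handed in: All three plates lie at rest, stacked in their order in the jig, each within 2.5 mm of its place against the two fences (in both directions and in height) and within 0.04 rad of square, and the flap is held shut (below 0.12 rad) (x of plate_1 in the frame of jig between -0.0025 and 0.0025 m and y of plate_1 in the frame of jig between -0.0025 and 0.0025 m and z of plate_1 in the frame of jig between 0.0275 and 0.0325 m and angle between the x axis of each of plate_1, plate_2, plate_3 and the x axis of jig, either way round below 0.04 rad and x of plate_2 in the frame of jig between -0.0025 and 0.0025 m and y of plate_2 in the frame of jig between -0.0025 and 0.0025 m and z of plate_2 in the frame of jig between 0.0335 and 0.0385 m and x of plate_3 in the frame of jig between -0.0025 and 0.0025 m and y of plate_3 in the frame of jig between -0.0025 and 0.0025 m and z of plate_3 in the frame of jig between 0.0395 and 0.0445 m and linear speed of each of plate_1, plate_2, plate_3 below 0.01 m/s and value of joint flap below 0.12 rad); the robot touches nothing.
It fails at once if the small white capped can is moved by more than 20 mm (distance of objective_can from where it was at the start of the episode above 0.02 m).
It fails at once if the round hand tally counter is moved by more than 20 mm (distance of tally from where it was at the start of the episode above 0.02 m).
It fails at once if the small covered dish is moved by more than 20 mm (distance of petri from where it was at the start of the episode above 0.02 m).
It also fails if it takes over 64 s, if anything falls off the work surface, if the arm or the gripper's body presses on something with over 40 N, if the wrist force passes 120 N, or if a joint passes its speed limit or range.

## Working session

There is one attempt and no reset: what is moved stays moved. The work goes in short steps, Python scripts to look and compute and a tool call to move; the robot and the scene stay as the last step left them, time stands still between calls to the robot, and variables do not carry over. Pictures are saved under pics/ and viewed, and the job is handed in when it is done.

Besides the shell and the picture viewer there is one more tool, called after ">>>" as name(argument=value, ...) on one line, values as JSON. servo_tool: Moves the arm, as the interface text tells. Its arguments: {"type":"object","properties":{"commands":{"type":"array","items":{"type":"array","items":{"type":"number"}}},"grip_force":{"type":"number"}},"required":["commands"]}

```bash
mkdir -p pics
cat > h.py <<'E'
import numpy as np, cv2
from workcell import get_state, cams, order, spotter
def cam(n): return cams.camera(n)
def proj(c,P):
    p,_=cv2.projectPoints(np.array(P,float).reshape(-1,3),np.array(c['rvec']),np.array(c['tvec']),np.array(c['K']),None); return p[:,0]
def ray(c,uv,z):
    R=cv2.Rodrigues(np.array(c['rvec'],float))[0]; t=np.array(c['tvec'],float).ravel()
    o=-R.T@t; d=R.T@np.linalg.inv(c['K'])@np.array([uv[0],uv[1],1.]); return o+d*(z-o[2])/d[2]
E
python3 - <<'E'
from h import *
s=get_state(); print(s['clock'],s['ee_pos'],s['ee_rot'],s['width'])
for n in ['scene','side','wrist']:
    c=cam(n); cv2.imwrite(f'pics/{n}0.png',c['color'])
    R=cv2.Rodrigues(np.array(c['rvec'],float))[0]; print(n,-R.T@np.array(c['tvec']).ravel(),R[2])
    for o,z in [('jig',0),('jig_open_corner',.03),('catch',.06),('flap_hinge',.0525),('objective_can',0),('tally',0),('petri',0)]:
        r=spotter.place_of(n,o)
        for q in r[:2]: print(o,np.round(q['position']),round(q['score'],2),ray(c,q['position'],z).round(3))
E
```

```text
0.0 [0.20594711 0.66858666 0.21327707] [[-9.55678601e-01  2.94411746e-01 -3.69023046e-04]
 [ 2.94411974e-01  9.55678008e-01 -1.06496969e-03]
 [ 3.91276233e-05 -1.12641355e-03 -9.99999365e-01]] 0.09103074064563334
scene [1.01733642 0.32259763 0.77622443] [-0.59224645  0.07224977 -0.80251113]
jig [240. 202.] 0.92 [0.483 0.348 0.   ]
catch [220. 197.] 0.88 [0.502 0.301 0.06 ]
flap_hinge [235. 211.] 0.92 [0.542 0.332 0.052]
objective_can [179. 169.] 0.77 [0.346 0.191 0.   ]
tally [310. 202.] 0.65 [ 0.506  0.532 -0.   ]
petri [293. 159.] 0.47 [0.354 0.518 0.   ]
petri [245. 186.] 0.29 [0.432 0.368 0.   ]
side [0.51371845 0.9422102  0.95651245] [ 0.01407682 -0.5372188  -0.84332544]
catch [268. 165.] 0.84 [0.502 0.299 0.06 ]
flap_hinge [258. 177.] 0.91 [0.525 0.328 0.052]
objective_can [327. 147.] 0.86 [0.349 0.189 0.   ]
tally [269. 268.] 0.62 [0.49  0.534 0.   ]
petri [326. 264.] 0.75 [0.364 0.517 0.   ]
wrist [0.12889895 0.69352201 0.38488531] [ 0.27413435 -0.08359401 -0.95805136]
catch [196. 289.] 0.25 [0.331 0.544 0.06 ]
petri [197. 286.] 0.63 [0.363 0.521 0.   ]
```

Run:
```python
import cv2,numpy as np
a=cv2.imread('pics/scene0.png')[130:260,150:340]; b=cv2.imread('pics/side0.png')[110:300,200:390]
cv2.imwrite('pics/s1.png',cv2.resize(a,None,fx=4.2,fy=4.2,interpolation=2)); cv2.imwrite('pics/s2.png',cv2.resize(b,None,fx=3.1,fy=3.1,interpolation=2))
```

```text
(no output)
```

View pics/s1.png

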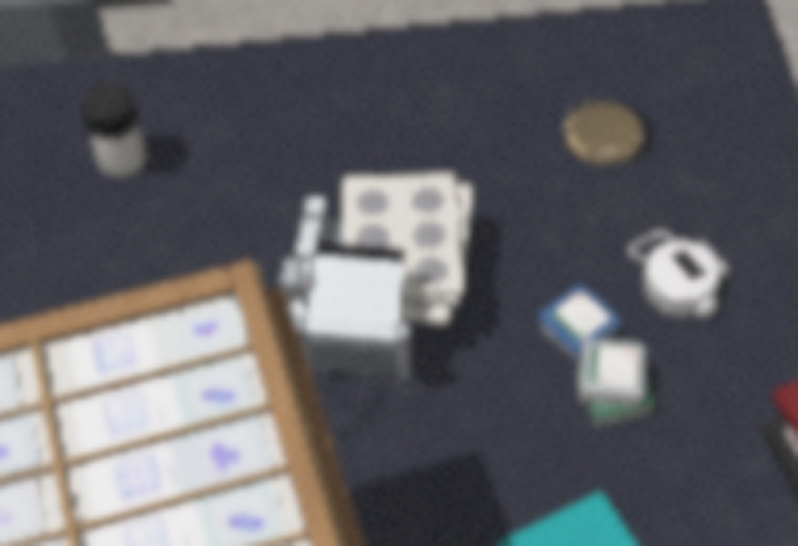

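View pics/s2.png

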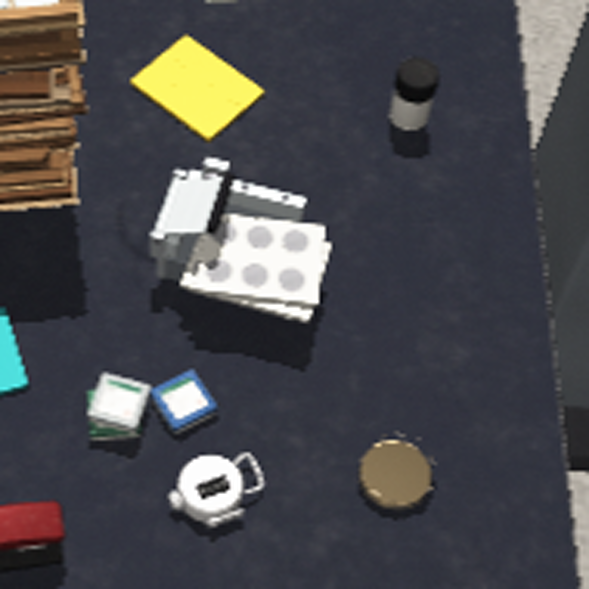

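View pics/scene0.png

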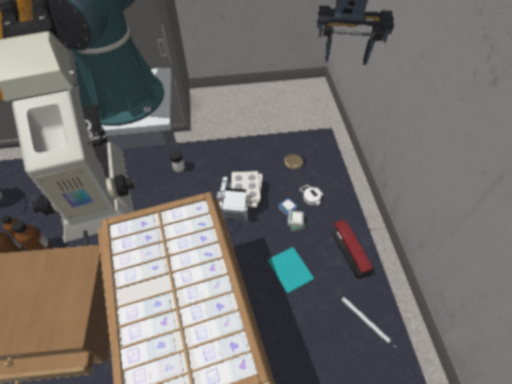

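View pics/side0.png

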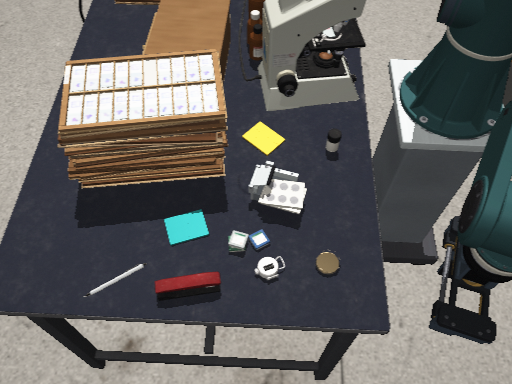

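>>> servo_tool(commands=[[-0.035,-0.023,-0.01,0,40],[-0.07,-0.046,-0.02,0,40],[-0.105,-0.069,-0.02,0,40],[-0.14,-0.092,-0.02,0,40],[-0.175,-0.115,-0.02,0,40],[-0.21,-0.138,-0.02,0,40],[-0.245,-0.161,-0.02,0,40],[-0.28,-0.184,-0.02,0,40]])

```text
clock: 1.87
ee_pos: [0.4179, 0.4121, 0.2342]
ee_rot: [[-0.956, 0.294, 0.0], [0.294, 0.956, 0.0], [-0.0, 0.0, -1.0]]
contact_force: [1.3, 0.4, -0.4]
width: 0.0408
```

>>> servo_tool(commands=[[-0.033,-0.022,0,0,40],[-0.066,-0.043,0,0,40],[-0.066,-0.043,0,0,40],[-0.066,-0.043,0,0,40],[-0.066,-0.043,0,0,40],[-0.066,-0.043,0,0,40],[-0.066,-0.043,0,0,40],[-0.066,-0.043,0,0,40]])

```text
clock: 2.53
ee_pos: [0.4667, 0.3541, 0.2339]
ee_rot: [[-0.956, 0.293, -0.0], [0.293, 0.956, 0.0], [0.0, 0.0, -1.0]]
contact_force: [0.7, 0.2, -0.5]
width: 0.0365
```

Run:
```python
from h import *
s=get_state(); print(s['clock'],s['ee_pos'],s['ee_rot'].round(3) if hasattr(s['ee_rot'],'round') else s['ee_rot'],s['width'],s['contact_force'])
c=cam('wrist'); cv2.imwrite('pics/w1.png',cv2.resize(c['color'],None,fx=1.5,fy=1.5))
for o,z in [('jig',0),('jig_open_corner',.03),('catch',.06),('flap_hinge',.0525),('plate_1',.042),('flap_edge',.08)]:
    for q in spotter.place_of('wrist',o)[:2]: print(o,np.round(q['position']),round(q['score'],2),ray(c,q['position'],z).round(4))
```

```text
2.5333 [0.46674575 0.3540971  0.23392447] [[-0.956  0.293 -0.   ]
 [ 0.293  0.956  0.   ]
 [ 0.     0.    -1.   ]] 0.03652604355035647 [ 0.66567454  0.24848928 -0.4853431 ]
catch [230. 212.] 0.63 [0.5044 0.3058 0.06  ]
flap_hinge [253. 224.] 0.83 [0.534  0.3294 0.0525]
plate_1 [264. 164.] 0.84 [0.4592 0.3678 0.042 ]
plate_1 [156. 230.] 0.66 [0.506  0.1919 0.042 ]
flap_edge [254. 202.] 0.82 [0.4943 0.3434 0.08  ]
```

View pics/w1.png

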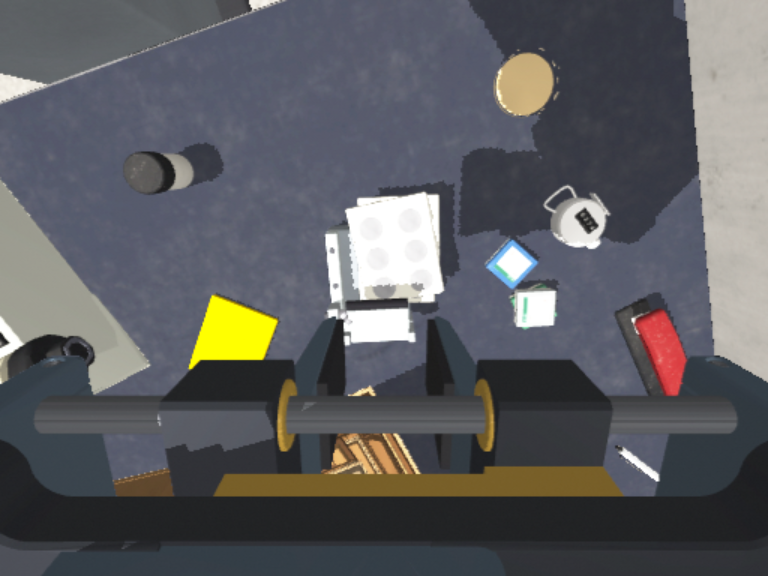

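```bash
cat >> h.py <<'E'
def jig(p,P):
    x,y,a=p; P=np.array(P,float).reshape(-1,3)/1000; c,s=np.cos(a),np.sin(a)
    return np.c_[x+c*P[:,0]-s*P[:,1],y+s*P[:,0]+c*P[:,1],P[:,2]]
PL={'fr':[(-37,-35,50),(25,-35,50)],'fro':[(-37,-45,50),(25,-45,50)],'fe':[(-37,-35,50),(-37,-45,50)],'plate3':[(45,-35,48),(-45,-35,48),(-45,35,48),(45,35,48)],'blk':[(-37,27,30),(57,27,30)],
 'cat':[(25,-46,70),(43,-46,70),(43,-37,70),(25,-37,70),(25,-46,70)],'ff':[(45,25,50),(55,25,50)]}
def overlay(c,p,fn,box,f):
    x0,y0,x1,y1=box; im=cv2.resize(c['color'][y0:y1,x0:x1],None,fx=f,fy=f,interpolation=2)
    for i,(k,v) in enumerate(PL.items()):
        q=((proj(c,jig(p,v))-[x0,y0]+.5)*f).astype(int)
        cv2.polylines(im,[q.reshape(-1,1,2)],False,[(0,0,255),(0,255,0),(255,0,0),(255,0,255),(255,255,0)][i%5],1)
    cv2.imwrite(fn,im)
E
python3 - <<'E'
from h import *
c=cam('wrist'); overlay(c,(.4806,.3484,-.26),'pics/o1.png',(205,110,305,240),6)
E
```

```text
(no output)
```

View pics/o1.png

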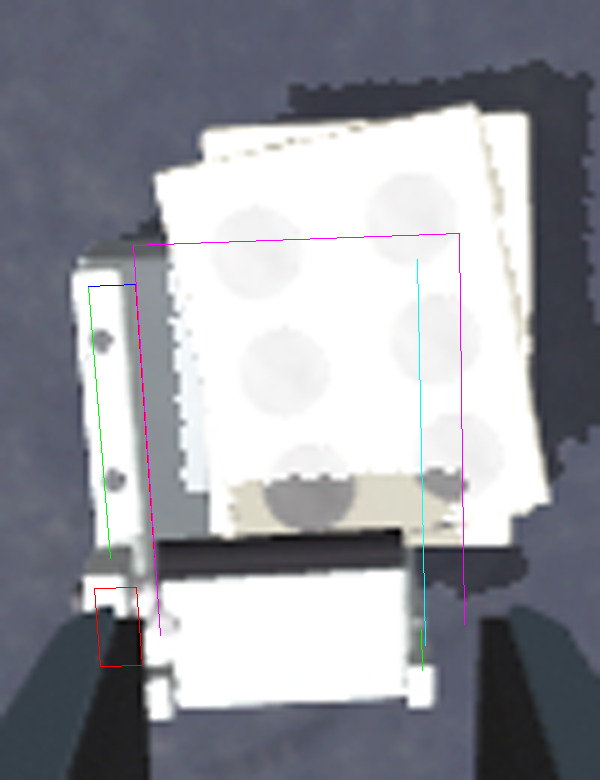

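Run:
```python
from h import *
from scipy.optimize import least_squares
c=cam('wrist')
P=[(-37,-45,50),(-37,-35,50),(25,-46,70),(25,-37,70)]
U=np.array([(75,270),(122,268),(83,577),(140,577)])/6-.5+[205,110]
r=least_squares(lambda p:(proj(c,jig(p,P))-U).ravel(),(.48,.348,-.26)); print(r.x,r.fun.round(2))
overlay(c,r.x,'pics/o2.png',(205,110,305,240),6)
```

```text
[ 0.47603067  0.34803253 -0.22917682] [ 0.11  0.48 -0.    0.27  1.21 -0.17 -1.31 -0.63]
```

View pics/o2.png

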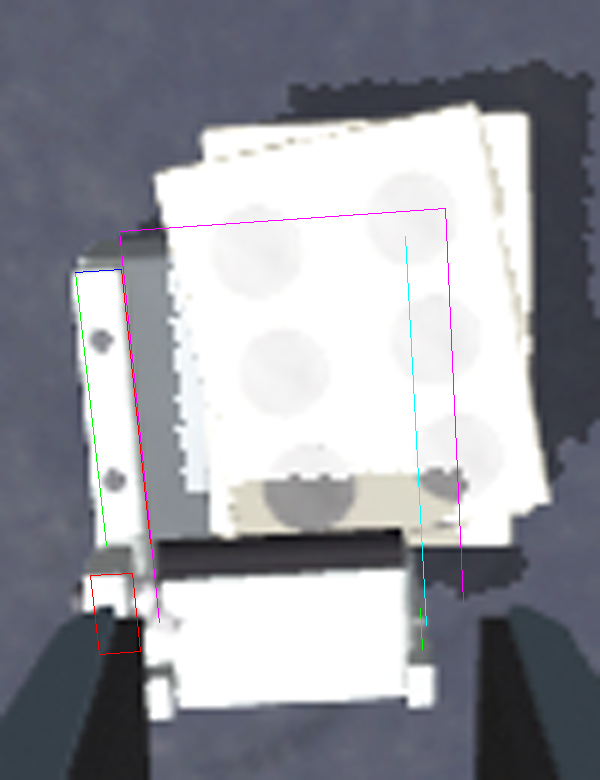

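>>> servo_tool(commands=[[0.03,-0.002,0,-2,40],[0.06,-0.004,0,-3.7,40],[0.09,-0.0056,0.02,-3.7,40],[0.09,-0.0056,0.055,-3.7,40],[0.09,-0.0056,0.09,-3.7,40],[0.09,-0.0056,0.125,-3.7,40],[0.09,-0.0056,0.125,-3.7,40],[0.09,-0.0056,0.125,-3.7,40]])

```text
clock: 3.65
ee_pos: [0.3791, 0.3738, 0.1083]
ee_rot: [[-0.973, 0.232, -0.002], [0.232, 0.973, -0.002], [0.002, -0.003, -1.0]]
contact_force: [0.2, 0.6, 0.4]
width: 0.0367
```

```bash
cat >> h.py <<'E'
def tj(p):
    s=get_state(); d=np.array(s['ee_pos'])-[p[0],p[1],0]; c,n=np.cos(p[2]),np.sin(p[2])
    X=np.array(s['ee_rot'])[:,0]
    print('t',round(s['clock'],2),'tcp jig mm',(1000*np.array([c*d[0]+n*d[1],-n*d[0]+c*d[1],d[2]])).round(1),'yawx',np.degrees(np.arctan2(X[1],X[0])-p[2]).round(2),'F',np.array(s['contact_force']).round(1),s['width'])
E
python3 - <<'E'
from h import *
p=(.476,.348,-.235); tj(p)
c=cam('wrist'); overlay(c,p,'pics/o3.png',(180,130,340,250),5)
E
```

```text
t 3.65 tcp jig mm [-100.3    2.6  108.3] yawx 180.04 F [0.2 0.6 0.4] 0.03668182705010442
```

View pics/o3.png

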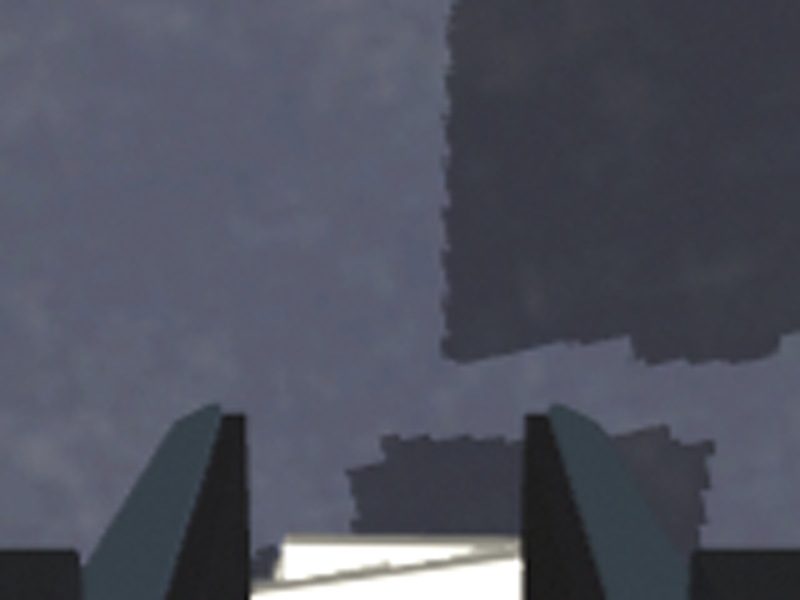

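>>> servo_tool(commands=[[0,0.006,0.04,0,40],[0,0.006,0.075,0,40],[0,0.006,0.089,0,40],[0,0.006,0.089,0,40],[-0.004,0.006,0.089,0,40],[-0.01,0.006,0.089,0,40],[-0.013,0.006,0.089,0,40],[-0.016,0.006,0.089,0,40]])

```text
clock: 4.37
ee_pos: [0.3982, 0.3772, 0.0217]
ee_rot: [[-0.973, 0.232, 0.002], [0.232, 0.973, 0.002], [-0.002, 0.002, -1.0]]
contact_force: [0.9, 0.5, -0.0]
width: 0.0364
```

>>> servo_tool(commands=[[-0.002,0,0,0,40],[-0.004,0,0,0,40],[-0.006,0,0,0,40],[-0.008,0,0,0,40],[-0.01,0,0,0,40],[-0.012,0,0,0,40],[-0.012,0,0,0,40],[-0.012,0,0,0,40]])

```text
clock: 5.03
ee_pos: [0.4084, 0.3737, 0.0199]
ee_rot: [[-0.973, 0.232, -0.0], [0.232, 0.973, -0.0], [-0.0, -0.0, -1.0]]
contact_force: [0.0, -0.5, 0.3]
width: 0.0368
```

Run:
```python
from h import *
p=(.476,.348,-.235); tj(p)
for n,b in [('side',(235,150,335,225)),('wrist',(180,130,340,250))]:
    c=cam(n); overlay(c,p,f'pics/o4{n}.png',b,7 if n=='side' else 5)
```

```text
t 5.03 tcp jig mm [-71.7   9.3  19.9] yawx 180.04 F [ 0.  -0.5  0.3] 0.036805984447630696
```

View pics/o4side.png

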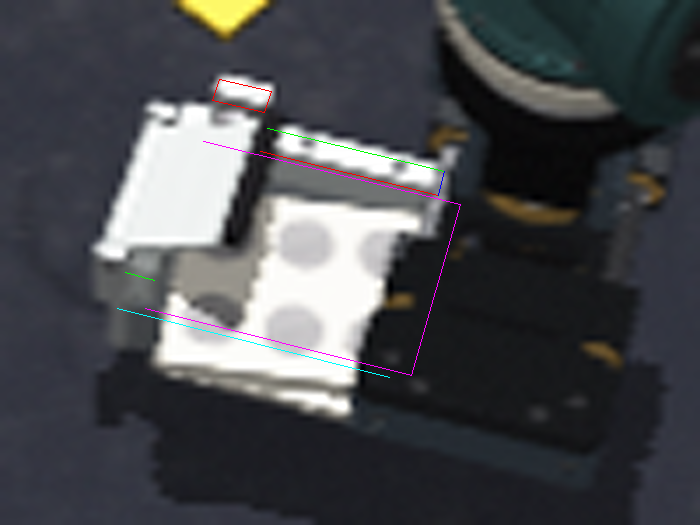

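View pics/o4wrist.png

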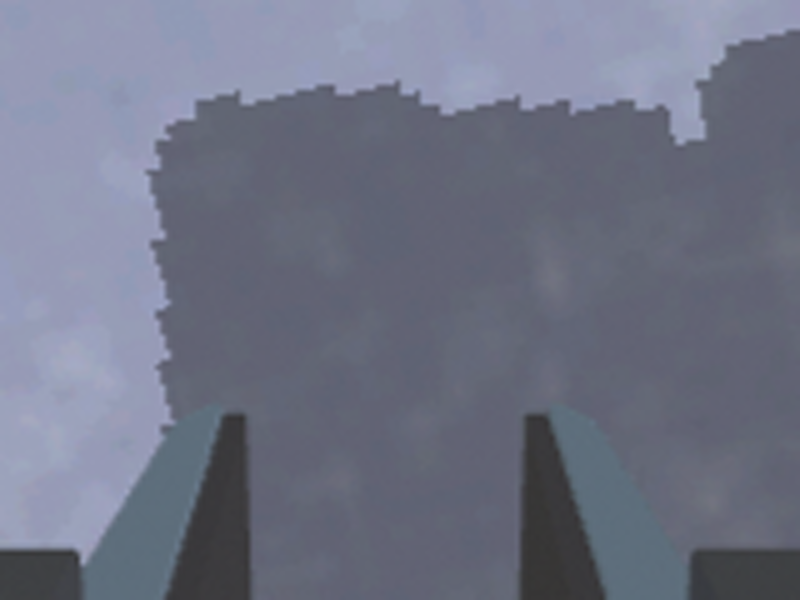

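>>> servo_tool(commands=[[-0.001,0,0,0,40],[-0.002,0,0,0,40],[-0.003,0,0,0,40],[-0.004,0,0,0,40],[-0.005,0,0,0,40],[-0.006,0,0,0,40],[-0.007,0,0,0,40],[-0.008,0,0,0,40]])

```text
clock: 5.8
ee_pos: [0.4124, 0.3727, 0.0197]
ee_rot: [[-0.973, 0.232, -0.006], [0.232, 0.973, -0.001], [0.006, -0.002, -1.0]]
contact_force: [-47.2, 29.0, 20.5]
width: 0.0365
```

>>> servo_tool(commands=[[-0.0005,0,0,0,40],[-0.001,0,0,0,40],[-0.0015,0,0,0,40],[-0.002,0,0,0,40],[-0.002,0,0,0,40],[-0.002,0,0,0,40],[-0.002,0,0,0,40],[-0.002,0,0,0,40]])

```text
clock: 6.47
ee_pos: [0.4127, 0.3725, 0.0197]
ee_rot: [[-0.973, 0.231, -0.008], [0.231, 0.973, -0.001], [0.008, -0.003, -1.0]]
contact_force: [-55.8, 32.1, 24.0]
width: 0.0366
```

Run:
```python
from h import *
p=(.476,.348,-.235); tj(p)
c=cam('side'); overlay(c,p,f'pics/o5.png',(235,150,335,225),7)
```

```text
t 6.47 tcp jig mm [-67.3   9.1  19.7] yawx 180.09 F [-55.8  32.1  24. ] 0.036578877272240094
```

View pics/o5.png

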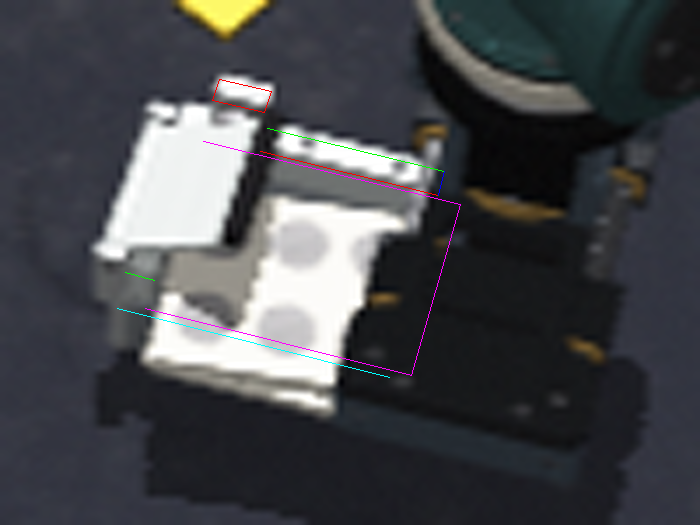

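>>> servo_tool(commands=[[0.01,0,0,0,40],[0.02,0,0,0,40],[0.035,0,0,0,40],[0.045,0,-0.04,0,40],[0.045,0,-0.08,0,40],[0.03,0,-0.12,0,40],[0.01,0,-0.16,0,40],[-0.02,0,-0.16,0,40]])

```text
clock: 7.18
ee_pos: [0.4387, 0.3688, 0.1867]
ee_rot: [[-0.973, 0.231, 0.006], [0.231, 0.973, 0.005], [-0.005, 0.006, -1.0]]
contact_force: [1.2, 2.0, 1.1]
width: 0.037
```

Run:
```python
from h import *
p=(.476,.348,-.235); tj(p)
c=cam('wrist'); overlay(c,p,f'pics/o6.png',(205,140,315,240),7)
```

```text
t 7.18 tcp jig mm [-41.1  11.6 186.7] yawx 180.13 F [1.2 2.  1.1] 0.03699680481867489
```

View pics/o6.png

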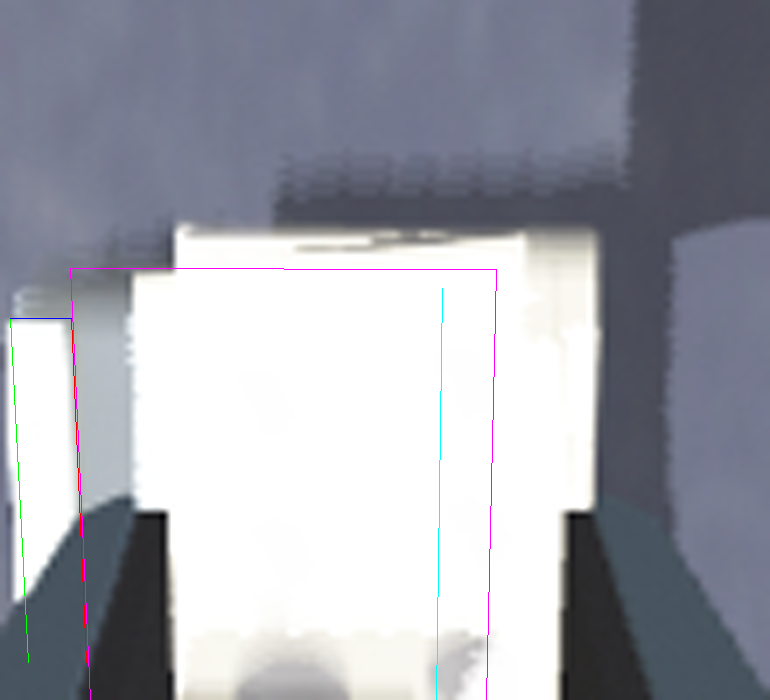

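Run:
```python
from h import *
p=(.476,.348,-.235); tj(p)
c=cam('wrist'); im=c['color'].astype(float); print(im[170:200,230:275].max((0,1)))
g=np.clip((im-190)*255/65,0,255).astype(np.uint8)[150:240,205:315]
cv2.imwrite('pics/o7.png',cv2.resize(np.hstack([g]),None,fx=7,fy=6.5,interpolation=2))
c=cam('side'); im=c['color'].astype(float); g=np.clip((im-150)*255/105,0,255).astype(np.uint8)[150:230,240:330]
cv2.imwrite('pics/o7s.png',cv2.resize(g,None,fx=7,fy=7,interpolation=2))
```

```text
t 7.23 tcp jig mm [-36.   11.7 185.2] yawx 180.07 F [ 1.4 -1.6  0.3] 0.03663873757314271
[255. 255. 255.]
```

View pics/o7.png

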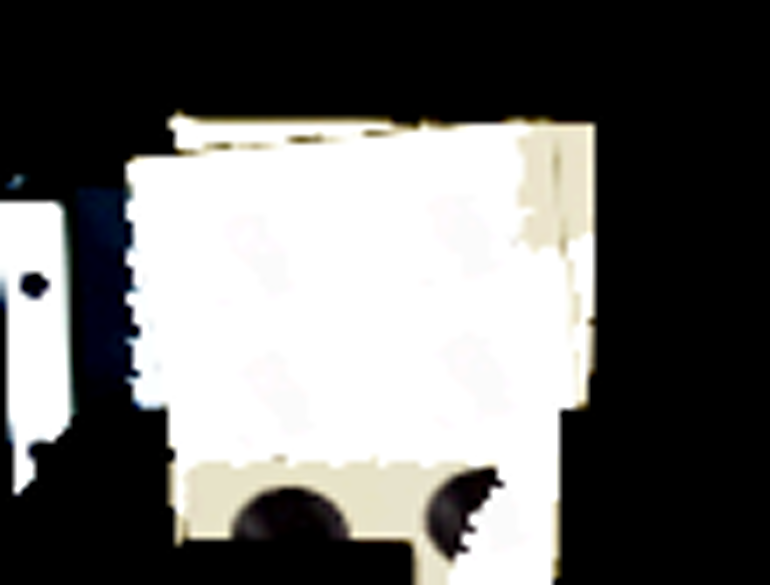

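View pics/o7s.png

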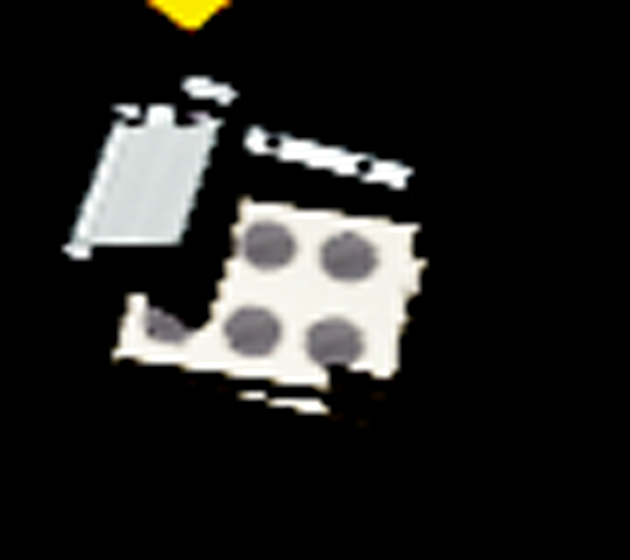

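>>> servo_tool(commands=[[-0.01,0.03,0,7,40],[-0.02,0.06,0,14,40],[-0.026,0.08,0,21,40],[-0.026,0.08,0,28,40],[-0.026,0.08,0,35,40],[-0.026,0.08,0,42,40],[-0.026,0.08,0,49,40],[-0.026,0.08,0,56,40]])

```text
clock: 8.0
ee_pos: [0.4798, 0.4384, 0.1786]
ee_rot: [[-0.346, 0.938, -0.002], [0.938, 0.346, -0.001], [-0.001, -0.002, -1.0]]
contact_force: [0.7, 0.6, -0.0]
width: 0.0365
```

>>> servo_tool(commands=[[0,0,0,7,40],[0,0,0,14,40],[0,0,0,21,40],[0,0,0,28,40],[0,0,0,34,40],[0,0,0,34,40],[0,0,0,34,40],[0,0,0,34,40]])

```text
clock: 8.67
ee_pos: [0.4807, 0.4385, 0.1794]
ee_rot: [[0.228, 0.974, -0.001], [0.974, -0.228, -0.001], [-0.001, -0.001, -1.0]]
contact_force: [0.7, 0.6, -0.4]
width: 0.0363
```

Run:
```python
from h import *
p=(.476,.348,-.235); tj(p)
im=cv2.imread('pics/side0.png'); 
c=cam('side')
for uv in [(260,240),(251,233),(270,243),(237,240),(229,250)]: 
    w=ray(c,uv,.01); d=w[:2]-p[:2]; k,n=np.cos(p[2]),np.sin(p[2]); print(uv,w.round(3),(k*d[0]+n*d[1]).round(3),(-n*d[0]+k*d[1]).round(3))
c=cam('wrist'); overlay(c,p,'pics/o8.png',(150,110,350,260),4)
```

```text
t 8.67 tcp jig mm [-16.5  89.1 179.4] yawx 90.26 F [ 0.7  0.6 -0.4] 0.03630004847462306
(260, 240) [0.512 0.471 0.01 ] 0.007 0.128
(251, 233) [0.533 0.454 0.01 ] 0.031 0.117
(270, 243) [0.489 0.477 0.01 ] -0.017 0.129
(237, 240) [0.564 0.474 0.01 ] 0.056 0.143
(229, 250) [0.58  0.499 0.01 ] 0.066 0.171
```

View pics/o8.png

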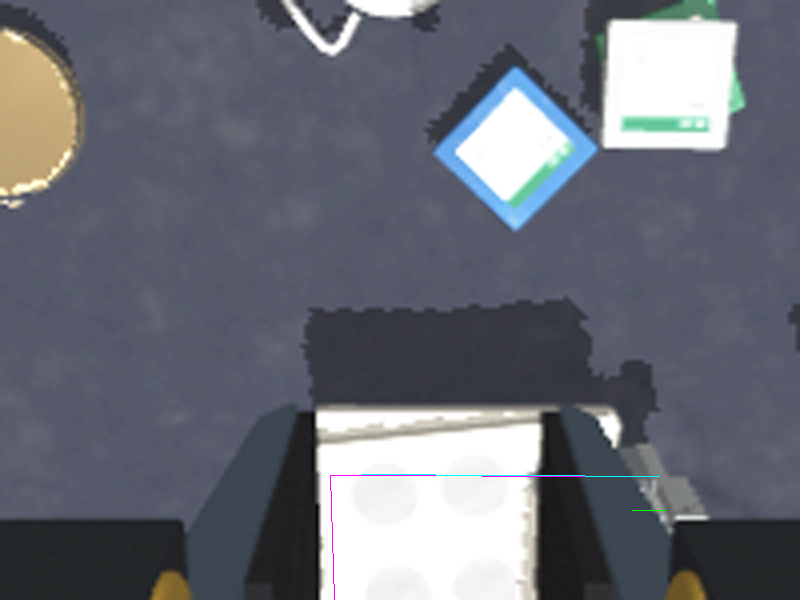

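>>> servo_tool(commands=[[-0.005,0.004,0.03,0,40],[-0.005,0.004,0.07,0,40],[-0.005,0.004,0.11,0,40],[-0.005,0.004,0.145,0,40],[-0.005,0.004,0.158,0,40],[-0.005,0.004,0.158,0,40],[-0.008,0.004,0.158,0,40],[-0.01,0.004,0.158,0,40]])

```text
clock: 9.43
ee_pos: [0.4839, 0.4286, 0.0241]
ee_rot: [[0.232, 0.973, 0.002], [0.973, -0.232, 0.002], [0.002, 0.002, -1.0]]
contact_force: [-0.2, -0.5, -0.1]
width: 0.0367
```

>>> servo_tool(commands=[[-0.002,0,0,0,40],[-0.004,0,0,0,40],[-0.006,0,0,0,40],[-0.008,0,0,0,40],[-0.01,0,0,0,40],[-0.012,0,0,0,40],[-0.014,0,0,0,40],[-0.016,0,0,0,40]])

```text
clock: 10.1
ee_pos: [0.4793, 0.4123, 0.022]
ee_rot: [[0.232, 0.973, 0.0], [0.973, -0.232, 0.0], [0.0, 0.0, -1.0]]
contact_force: [-0.4, 1.3, 1.3]
width: 0.0362
```

Run:
```python
from h import *
p=(.476,.348,-.235); tj(p)
c=cam('side'); overlay(c,p,f'pics/o9.png',(235,150,335,235),7)
```

```text
t 10.1 tcp jig mm [-11.8  63.3  22. ] yawx 90.04 F [-0.4  1.3  1.3] 0.036216392339821143
```

View pics/o9.png

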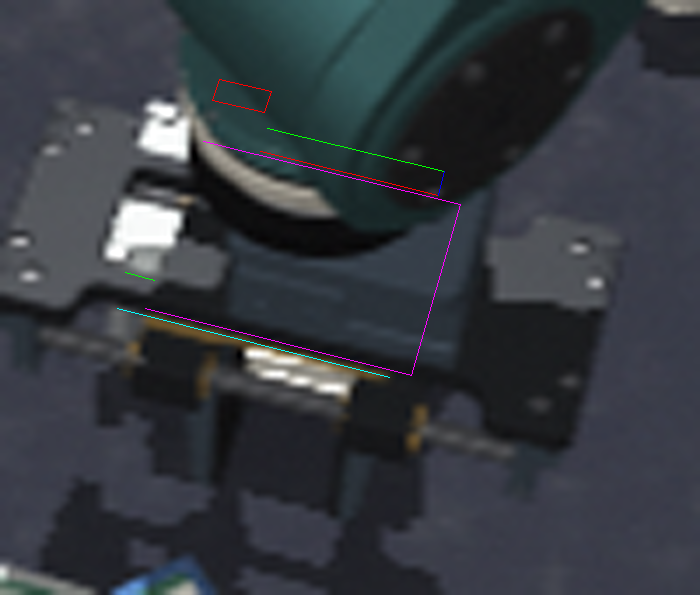

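>>> servo_tool(commands=[[-0.001,0,0,0,40],[-0.002,0,0,0,40],[-0.003,0,0,0,40],[-0.004,0,0,0,40],[-0.005,0,0,0,40],[-0.006,0,0,0,40],[-0.007,0,0,0,40],[-0.008,0,0,0,40]])

```text
clock: 10.82
ee_pos: [0.4774, 0.4045, 0.0219]
ee_rot: [[0.232, 0.973, 0.0], [0.973, -0.232, -0.0], [-0.0, 0.0, -1.0]]
contact_force: [0.3, 1.1, -0.4]
width: 0.0364
```

>>> servo_tool(commands=[[-0.0005,0,0,0,40],[-0.001,0,0,0,40],[-0.0015,0,0,0,40],[-0.002,0,0,0,40],[-0.002,0,0,0,40],[-0.002,0,0,0,40],[-0.002,0,0,0,40],[-0.002,0,0,0,40]])

```text
clock: 11.48
ee_pos: [0.4768, 0.4026, 0.0219]
ee_rot: [[0.232, 0.973, -0.0], [0.973, -0.232, -0.0], [-0.0, -0.0, -1.0]]
contact_force: [-0.9, 0.4, 0.5]
width: 0.0363
```

>>> servo_tool(commands=[[-0.0005,0,0,0,40],[-0.001,0,0,0,40],[-0.0015,0,0,0,40],[-0.002,0,0,0,40],[-0.0025,0,0,0,40],[-0.003,0,0,0,40],[-0.003,0,0,0,40],[-0.003,0,0,0,40]])

```text
clock: 12.15
ee_pos: [0.4763, 0.3999, 0.022]
ee_rot: [[0.232, 0.973, 0.0], [0.973, -0.232, 0.0], [0.0, 0.0, -1.0]]
contact_force: [0.5, 3.9, -0.8]
width: 0.0367
```

>>> servo_tool(commands=[[-0.0005,0,0,0,40],[-0.001,0,0,0,40],[-0.0015,0,0,0,40],[-0.0015,0,0,0,40],[-0.0015,0,0,0,40],[-0.0015,0,0,0,40],[-0.0015,0,0,0,40],[-0.0015,0,0,0,40]])

```text
clock: 12.82
ee_pos: [0.4766, 0.3997, 0.0225]
ee_rot: [[0.233, 0.973, 0.002], [0.973, -0.233, 0.003], [0.003, 0.001, -1.0]]
contact_force: [-0.2, 12.2, -1.3]
width: 0.0362
```

Run:
```python
from h import *
p=(.476,.348,-.235); tj(p)
```

```text
t 12.82 tcp jig mm [-11.5  50.4  22.5] yawx 90.0 F [-0.2 12.2 -1.3] 0.03620552728637375
```

>>> servo_tool(commands=[[0.01,0,0,0,40],[0.02,0,0,0,40],[0.02,0,-0.04,0,40],[0.02,0,-0.08,0,40],[0.01,-0.02,-0.11,-7,40],[-0.01,-0.05,-0.11,-14,40],[-0.03,-0.08,-0.11,-21,40],[-0.047,-0.093,-0.11,-28,40]])

```text
clock: 13.48
ee_pos: [0.3716, 0.3735, 0.132]
ee_rot: [[-0.259, 0.966, -0.001], [0.966, 0.259, -0.001], [-0.001, -0.001, -1.0]]
contact_force: [1.2, 0.3, -0.1]
width: 0.0364
```

>>> servo_tool(commands=[[0,0,0,-7,40],[0,0,0,-14,40],[0,0,0,-21,40],[0,0,0,-28,40],[0,0,0,-35,40],[0,0,0,-42,40],[0,0,0,-49,40],[0,0,0,-56,40]])

```text
clock: 14.15
ee_pos: [0.3745, 0.3745, 0.1319]
ee_rot: [[-0.945, 0.326, -0.0], [0.326, 0.945, -0.001], [0.0, -0.001, -1.0]]
contact_force: [0.9, -0.4, -0.7]
width: 0.0366
```

>>> servo_tool(commands=[[0,0,0,-6,40],[0,0,0.03,-6,40],[0,0,0.03,-6,40],[0,0,0.03,-6,40],[0,0,0.03,-6,40],[0,0,0.03,-6,40],[0,0,0.03,-6,40],[0,0,0.03,-6,40]])

```text
clock: 14.82
ee_pos: [0.3748, 0.3744, 0.1027]
ee_rot: [[-0.973, 0.232, 0.001], [0.232, 0.973, 0.001], [-0.001, 0.001, -1.0]]
contact_force: [-0.4, 0.6, -0.7]
width: 0.0363
```

Run:
```python
from h import *
p=(.476,.348,-.235); tj(p)
c=cam('side'); c['color']=np.clip((c['color']-100.)*1.6,0,255).astype(np.uint8);overlay(c,p,f'pics/p1.png',(235,150,335,225),7)
c=cam('wrist'); overlay(c,p,'pics/p1w.png',(180,130,340,250),5)
```

```text
t 14.82 tcp jig mm [-104.6    2.1  102.7] yawx 180.03 F [-0.4  0.6 -0.7] 0.03634375606846996
```

View pics/p1.png

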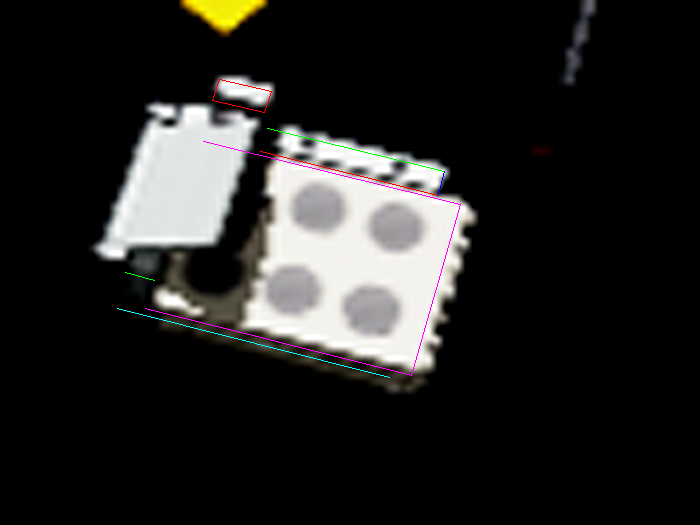

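View pics/p1w.png

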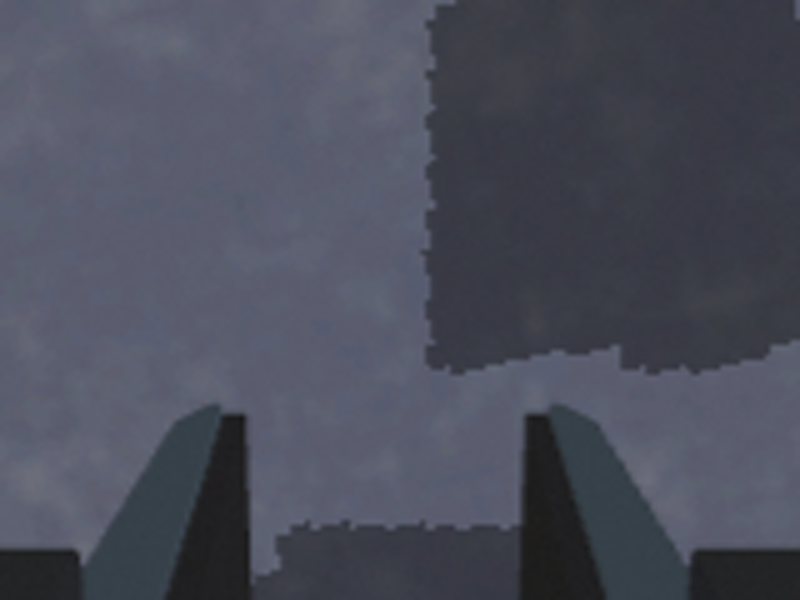

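>>> servo_tool(commands=[[0,0,0.04,0,40],[0,0,0.075,0,40],[-0.01,0,0.081,0,40],[-0.02,0,0.081,0,40],[-0.03,0,0.081,0,40],[-0.035,0,0.081,0,40],[-0.038,0,0.081,0,40],[-0.04,0,0.081,0,40]])

```text
clock: 15.58
ee_pos: [0.4147, 0.3652, 0.0223]
ee_rot: [[-0.973, 0.233, 0.002], [0.233, 0.973, 0.001], [-0.001, 0.002, -1.0]]
contact_force: [-1.4, 2.0, 1.3]
width: 0.0365
```

>>> servo_tool(commands=[[-0.0005,0,0,0,40],[-0.001,0,0,0,40],[-0.0015,0,0,0,40],[-0.002,0,0,0,40],[-0.0025,0,0,0,40],[-0.003,0,0,0,40],[-0.003,0,0,0,40],[-0.003,0,0,0,40]])

```text
clock: 16.25
ee_pos: [0.4156, 0.3642, 0.0209]
ee_rot: [[-0.973, 0.232, -0.001], [0.232, 0.973, -0.0], [0.001, -0.0, -1.0]]
contact_force: [-7.8, 3.7, 5.3]
width: 0.0364
```

Run:
```python
from h import *
p=(.476,.348,-.235); tj(p)
```

```text
t 16.25 tcp jig mm [-62.5   1.7  20.9] yawx 180.04 F [-7.8  3.7  5.3] 0.03638514684646389
```

>>> servo_tool(commands=[[-0.0005,0,0,0,40],[-0.001,0,0,0,40],[-0.0015,0,0,0,40],[-0.002,0,0,0,40],[-0.002,0,0,0,40],[-0.002,0,0,0,40],[-0.002,0,0,0,40],[-0.002,0,0,0,40]])

```text
clock: 16.92
ee_pos: [0.4158, 0.3641, 0.0209]
ee_rot: [[-0.973, 0.233, -0.004], [0.233, 0.973, -0.001], [0.004, -0.002, -1.0]]
contact_force: [-24.8, 13.5, 15.3]
width: 0.0364
```

Run:
```python
from h import *
p=(.476,.348,-.235); tj(p)
```

```text
t 16.92 tcp jig mm [-62.3   1.6  20.9] yawx 180.01 F [-24.8  13.5  15.3] 0.03636529016419169
```

>>> servo_tool(commands=[[0.01,0,0,0,40],[0.02,0,0,0,40],[0.035,0,0,0,40],[0.035,0,-0.04,0,40],[0.035,0,-0.08,0,40],[0.025,0,-0.12,0,40],[0.015,0,-0.16,0,40],[0.015,0,-0.16,0,40]])

```text
clock: 17.58
ee_pos: [0.4068, 0.3696, 0.1883]
ee_rot: [[-0.973, 0.232, 0.008], [0.232, 0.973, 0.006], [-0.006, 0.008, -1.0]]
contact_force: [1.6, 0.5, 1.6]
width: 0.0367
```

Run:
```python
from h import *
p=(.476,.348,-.235); tj(p)
for n,b,f in [('side',(240,160,330,220),8),('wrist',(205,170,315,255),7)]:
    c=cam(n); raw=c['color'].astype(float)
    lo=120 if n=='side' else 190
    c['color']=np.clip((raw-lo)*255/(255-lo),0,255).astype(np.uint8); overlay(c,p,f'pics/q1{n}.png',b,f)
```

```text
t 17.58 tcp jig mm [-72.3   4.9 188.3] yawx 180.05 F [1.6 0.5 1.6] 0.03671653236401346
```

View pics/q1side.png

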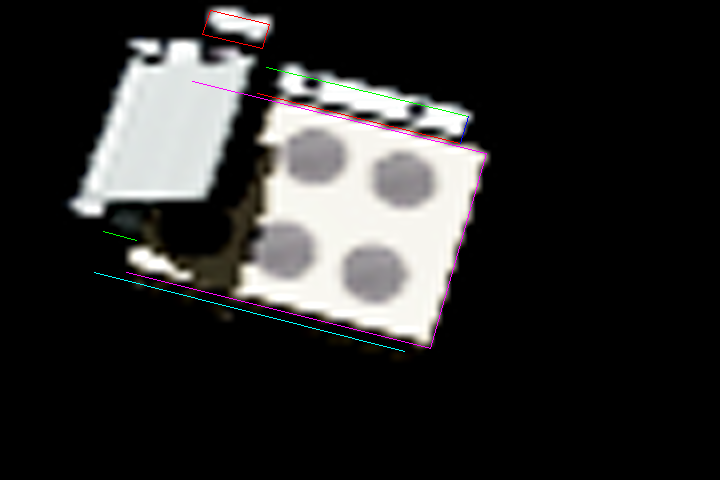

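View pics/q1wrist.png

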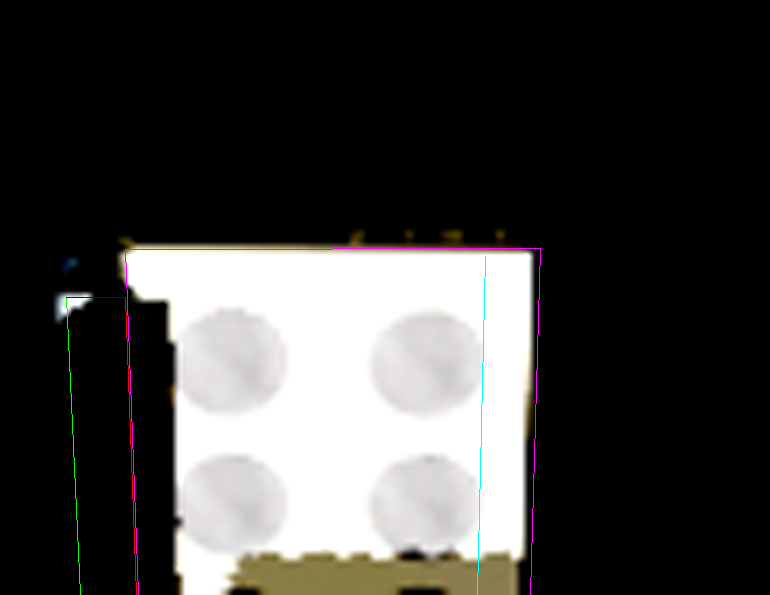

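>>> servo_tool(commands=[[0,0.025,0,7,40],[-0.02,0.05,0,14,40],[-0.04,0.075,0,21,40],[-0.065,0.08,0,28,40],[-0.065,0.08,0,35,40],[-0.065,0.08,0,42,40],[-0.065,0.08,0,49,40],[-0.065,0.08,0,56,40]])

```text
clock: 18.35
ee_pos: [0.4841, 0.4294, 0.1786]
ee_rot: [[-0.346, 0.938, -0.002], [0.938, 0.346, -0.002], [-0.001, -0.003, -1.0]]
contact_force: [0.5, 0.3, 0.6]
width: 0.0365
```

>>> servo_tool(commands=[[0,0,0,7,40],[0,0,0,14,40],[0,0,0,21,40],[0,0,0,28,40],[0,0,0,34,40],[0,0,0,34,40],[0,0,0,34,40],[0,0,0,34,40]])

```text
clock: 19.02
ee_pos: [0.4848, 0.4297, 0.18]
ee_rot: [[0.228, 0.974, -0.001], [0.974, -0.228, -0.001], [-0.001, -0.001, -1.0]]
contact_force: [-0.6, -1.4, 0.6]
width: 0.0364
```

Run:
```python
from h import *
p=(.476,.348,-.235); tj(p)
c=cam('wrist'); overlay(c,p,f'pics/r1.png',(205,170,315,255),7)
```

```text
t 19.02 tcp jig mm [-10.5  81.5 180. ] yawx 90.27 F [-0.6 -1.4  0.6] 0.036378349356763026
```

View pics/r1.png

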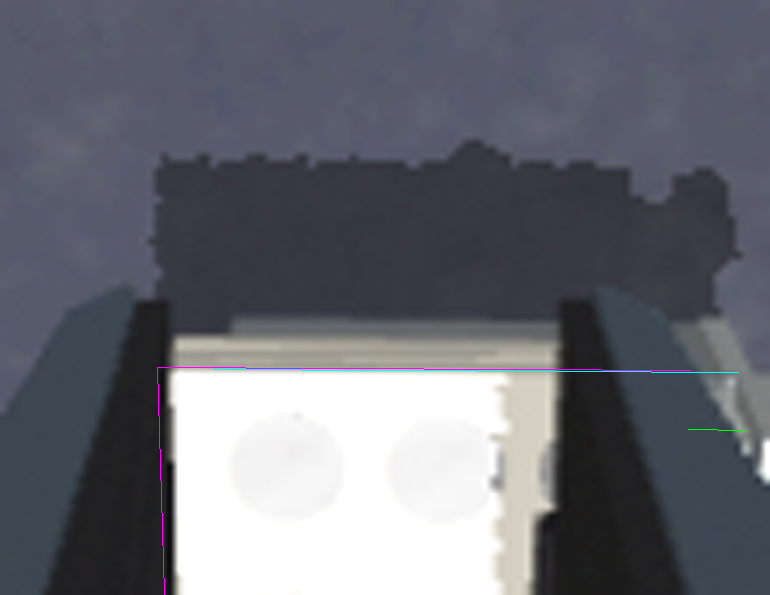

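>>> servo_tool(commands=[[0,0,0.03,0,40],[0,0,0.07,0,40],[0,0,0.11,0,40],[0,0,0.145,0,40],[0,0,0.158,0,40],[-0.008,0,0.158,0,40],[-0.016,0,0.158,0,40],[-0.024,0,0.158,0,40]])

```text
clock: 19.73
ee_pos: [0.4806, 0.4065, 0.0249]
ee_rot: [[0.231, 0.973, 0.002], [0.973, -0.231, 0.001], [0.002, 0.001, -1.0]]
contact_force: [0.3, 0.0, 0.3]
width: 0.0366
```

>>> servo_tool(commands=[[-0.001,0,0,0,40],[-0.002,0,0,0,40],[-0.003,0,0,0,40],[-0.004,0,0,0,40],[-0.005,0,0,0,40],[-0.006,0,0,0,40],[-0.007,0,0,0,40],[-0.008,0,0,0,40]])

```text
clock: 20.4
ee_pos: [0.4783, 0.3993, 0.0231]
ee_rot: [[0.232, 0.973, 0.001], [0.973, -0.232, 0.001], [0.001, 0.0, -1.0]]
contact_force: [-0.7, 10.0, -1.4]
width: 0.0364
```

Run:
```python
from h import *
p=(.476,.348,-.235); tj(p)
```

```text
t 20.4 tcp jig mm [-9.7 50.4 23.1] yawx 90.02 F [-0.7 10.  -1.4] 0.03637198004024147
```

>>> servo_tool(commands=[[0.01,0,0,0,40],[0.025,0,0,0,40],[0.03,0,-0.035,0,40],[0.03,0,-0.075,0,20],[0.03,0,-0.11,0,0],[0.03,0,-0.125,0,0],[0.03,0,-0.125,0,0],[0.03,0,-0.125,0,0]])

```text
clock: 21.07
ee_pos: [0.4851, 0.4284, 0.1482]
ee_rot: [[0.232, 0.973, 0.001], [0.973, -0.232, 0.001], [0.001, 0.001, -1.0]]
contact_force: [-0.6, 0.3, -1.3]
width: 0.0062
```

Run:
```python
from h import *
p=(.476,.348,-.235); tj(p)
c=cam('wrist'); overlay(c,p,'pics/t1.png',(180,150,340,260),5)
c=cam('scene'); cv2.imwrite('pics/t2.png',cv2.resize(c['color'][150:240,190:310],None,fx=6,fy=6,interpolation=2))
q=spotter.place_of('scene','flap_edge'); print(q)
for z in (.07,.08): 
  for s in q[:1]: 
    w=ray(c,s['position'],z);d=w[:2]-p[:2];k,n=np.cos(p[2]),np.sin(p[2]);print(k*d[0]+n*d[1],-n*d[0]+k*d[1])
```

```text
t 21.07 tcp jig mm [ -9.8  80.3 148.2] yawx 90.06 F [-0.6  0.3 -1.3] 0.006162771945774371
[{'position': [237.3, 189.5], 'score': 0.78}]
0.01694967462533381 0.00028143820327590626
0.024247956932960668 0.001712439166595928
```

View pics/t1.png

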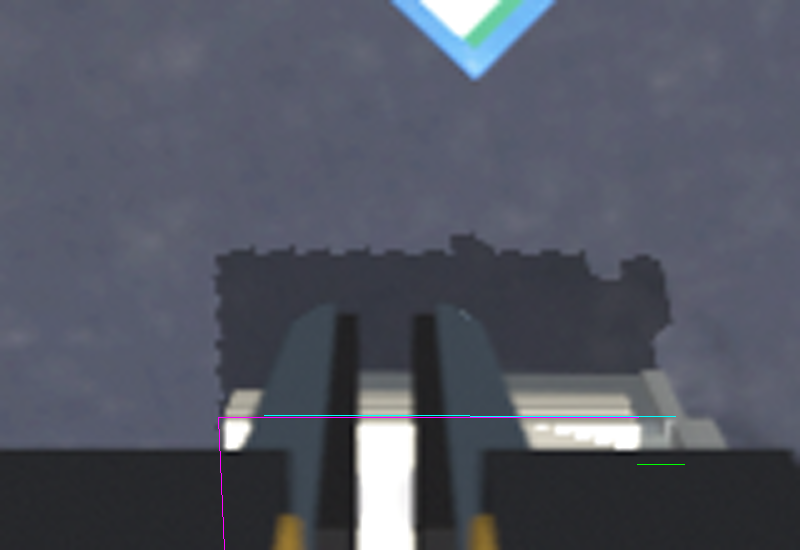

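View pics/t2.png

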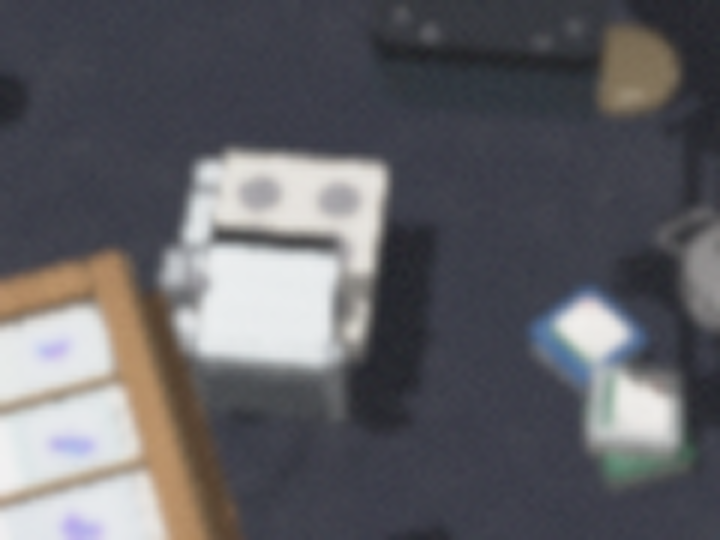

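>>> servo_tool(commands=[[0,0,0,-7,0],[0,0,0,-14,0],[0,0,0,-21,0],[0,0,0,-28,0],[0,0,0,-35,0],[0,0,0,-42,0],[0,0,0,-49,0],[0,0,0,-56,0]])

```text
clock: 21.88
ee_pos: [0.4844, 0.4274, 0.1462]
ee_rot: [[-0.681, 0.732, -0.002], [0.732, 0.681, -0.002], [0.0, -0.003, -1.0]]
contact_force: [0.6, -1.0, 0.5]
width: 0.0003
```

>>> servo_tool(commands=[[0,0,0,-7,0],[0,0,0,-14,0],[0,0,0,-21,0],[0,0,0,-28,0],[0,0,0,-34,0],[0,0,0,-34,0],[0,0,0,-34,0],[0,0,0,-34,0]])

```text
clock: 22.55
ee_pos: [0.4847, 0.4277, 0.1471]
ee_rot: [[-0.972, 0.236, -0.001], [0.236, 0.972, -0.001], [0.001, -0.001, -1.0]]
contact_force: [-0.7, -0.1, 0.2]
width: -0.0001
```

>>> servo_tool(commands=[[-0.005,-0.025,0,0,0],[-0.015,-0.05,0,0,0],[-0.026,-0.075,0,0,0],[-0.026,-0.083,0.02,0,0],[-0.026,-0.083,0.04,0,0],[-0.026,-0.083,0.045,0,0],[-0.026,-0.083,0.045,0,0],[-0.026,-0.083,0.045,0,0]])

```text
clock: 23.22
ee_pos: [0.4911, 0.3415, 0.1032]
ee_rot: [[-0.972, 0.233, -0.0], [0.233, 0.972, -0.0], [0.0, -0.0, -1.0]]
contact_force: [0.2, 0.4, 1.2]
width: 0.0005
```

Run:
```python
from h import *
p=(.476,.348,-.235); tj(p)
c=cam('wrist'); overlay(c,p,'pics/u1.png',(180,150,340,260),5)
c=cam('side'); cv2.imwrite('pics/u2.png',cv2.resize(c['color'][140:230,230:340],None,fx=6,fy=6,interpolation=2))
```

```text
t 23.22 tcp jig mm [ 16.2  -2.8 103.2] yawx 180.0 F [0.2 0.4 1.2] 0.00046250883493958864
```

View pics/u1.png

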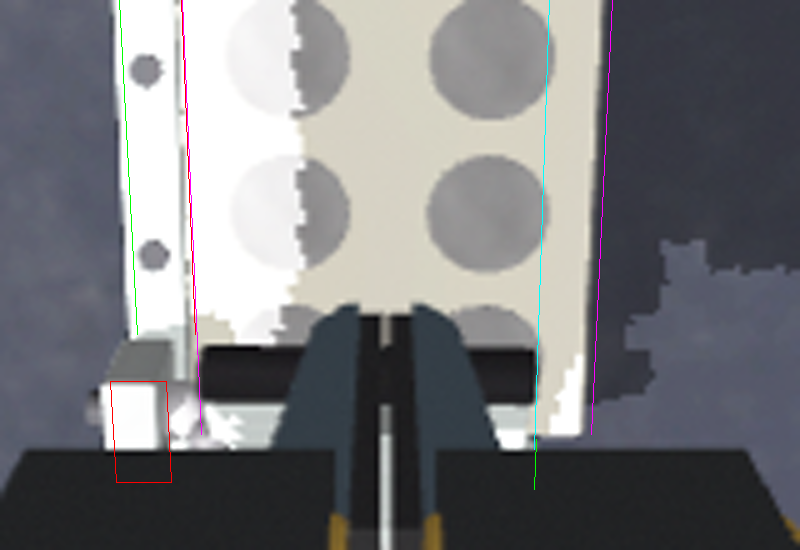

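View pics/u2.png

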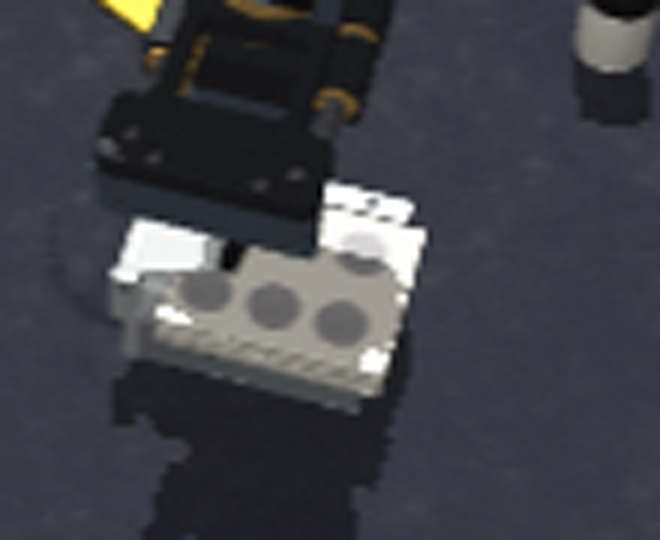

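>>> servo_tool(commands=[[0,0,0.012,0,0],[0,0,0.018,0,0],[0,0,0.022,0,0],[0,0,0.026,0,0],[0,0,0.03,0,0],[0,0,0.034,0,0],[0,0,0.038,0,0],[0,0,0.04,0,0]])

```text
clock: 23.98
ee_pos: [0.4908, 0.341, 0.0622]
ee_rot: [[-0.973, 0.232, -0.0], [0.232, 0.973, -0.0], [0.0, -0.0, -1.0]]
contact_force: [-0.4, 0.2, -0.2]
width: 0.0002
```

>>> servo_tool(commands=[[0,0,0.0008,0,0],[0,0,0.0016,0,0],[0,0,0.0024,0,0],[0,0,0.0032,0,0],[0,0,0.004,0,0],[0,0,0.004,0,0],[0,0,0.004,0,0],[0,0,0.004,0,0]])

```text
clock: 24.65
ee_pos: [0.491, 0.3412, 0.059]
ee_rot: [[-0.973, 0.232, 0.0], [0.232, 0.973, 0.0], [-0.0, 0.0, -1.0]]
contact_force: [-0.9, -0.3, 0.8]
width: 0.0002
```

>>> servo_tool(commands=[[0,0,0.0005,0,0],[0,0,0.001,0,0],[0,0,0.0015,0,0],[0,0,0.002,0,0],[0,0,0.002,0,0],[0,0,0.002,0,0],[0,0,0.002,0,0],[0,0,0.002,0,0]])

```text
clock: 25.32
ee_pos: [0.4912, 0.3414, 0.0577]
ee_rot: [[-0.973, 0.232, 0.0], [0.232, 0.973, 0.0], [-0.0, 0.0, -1.0]]
contact_force: [-4.5, -1.6, 15.4]
width: 0.0001
```

Run:
```python
from h import *
p=(.476,.348,-.235); tj(p)
c=cam('wrist'); overlay(c,p,'pics/v1.png',(180,150,340,260),5)
```

```text
t 25.32 tcp jig mm [16.3 -2.9 57.7] yawx 180.04 F [-4.5 -1.6 15.4] 0.00012263321626613616
```

View pics/v1.png

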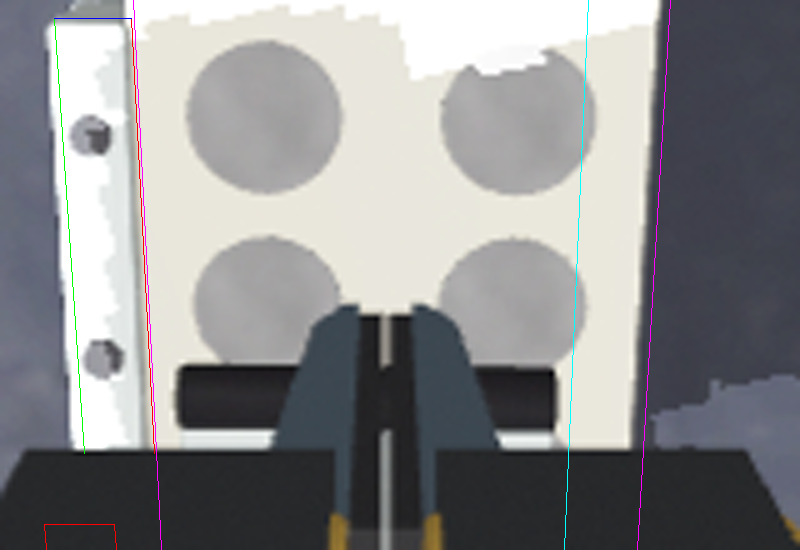

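>>> servo_tool(commands=[[0,0,-0.005,0,0],[0,0,-0.015,0,0],[0,0,-0.035,0,0],[0,0,-0.06,0,0],[0.02,0,-0.085,0,0],[0.05,0,-0.1,0,0],[0.06,0,-0.1,0,0],[0.06,0,-0.1,0,0]])

```text
clock: 26.03
ee_pos: [0.4313, 0.3556, 0.1579]
ee_rot: [[-0.973, 0.231, 0.001], [0.231, 0.973, 0.001], [-0.001, 0.001, -1.0]]
contact_force: [0.4, -0.1, -1.0]
width: 0.0003
```

Run:
```python
from h import *
p=(.476,.348,-.235); tj(p)
c=cam('wrist'); overlay(c,p,'pics/x1.png',(180,130,340,260),4)
c=cam('side'); overlay(c,p,'pics/x2.png',(230,140,340,230),6)
q=jig(p,[(14,-3,58.5)]); print(proj(c,q),[z['position'] for z in spotter.place_of('side','flap_edge')])
c=cam('scene'); print(proj(c,q),[z['position'] for z in spotter.place_of('scene','flap_edge')])
cv2.imwrite('pics/x3.png',cv2.resize(c['color'][150:240,190:310],None,fx=6,fy=6,interpolation=2))
```

```text
t 26.03 tcp jig mm [-45.2  -3.  157.9] yawx 180.13 F [ 0.4 -0.1 -1. ] 0.00027210264203347215
[[272.80422458 181.05008246]] [[274.4, 177.6], [329.2, 147.3]]
[[236.3567607  191.19640082]] [[239.3, 187.8], [237.4, 192.9]]
```

View pics/x1.png

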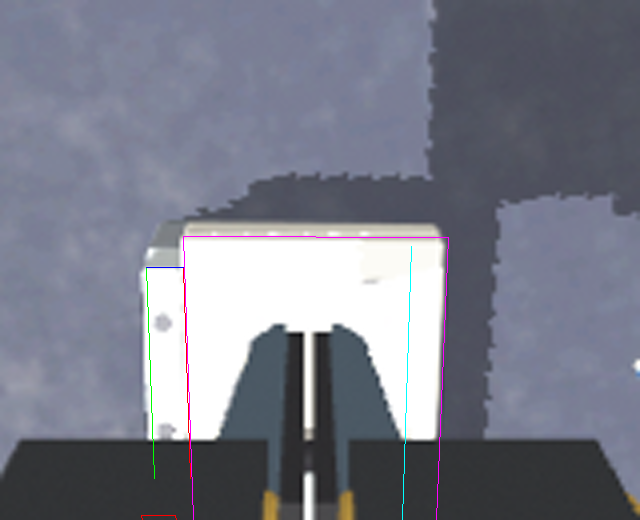

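View pics/x2.png

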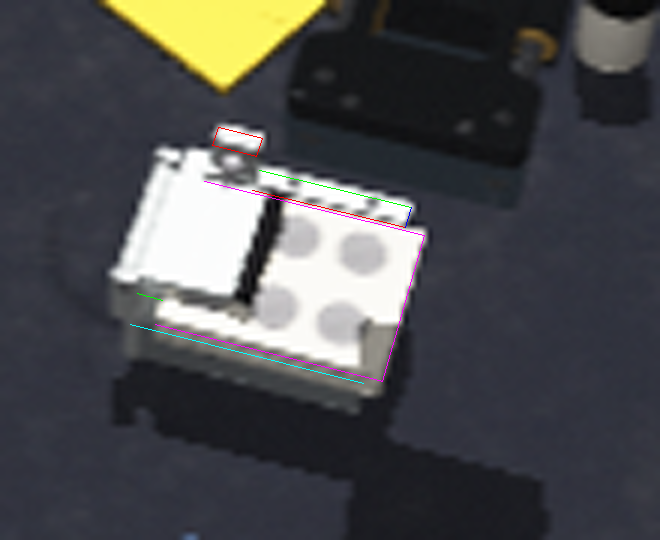

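View pics/x3.png

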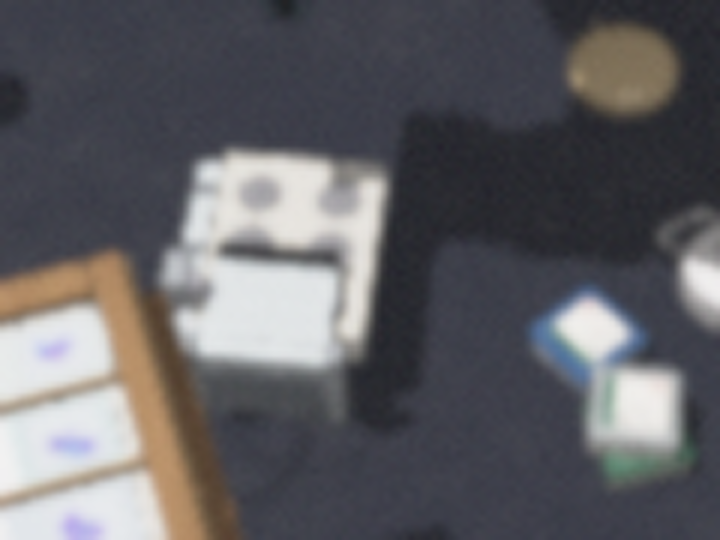

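```bash
python3 -c "
from workcell import order; print(order.sign_off())"
```

```text
the job is handed in; nothing more can be done
None
```

The stack is squared and the flap is shut. I handed the job in at about 26 s of the 64 s allowed, and the sign-off reports no verdict.

- **Squaring:** The first push from the −x side jammed on the skewed plates and read about 65 N at the wrist, so I backed off. I then tapped the +y edge, the −x edge and the +y edge again. The +y tap stopped hard at the same place both times (10–12 N). The −x tap stopped about 1.3 mm short of where I expected. I put that down to calibration, but I did not measure each plate's offset on its own.
- **Flap:** I pressed the rim with the closed fingers to z = 57.7 mm, where the force reached about 15 N, then lifted away.

**Last checks:**
- In the side picture the rim was about 1 px from where it should be when shut, and it stayed there after I let go. The flap-point network disagreed by about 4 px in both the side and the scene views. I went by the pictures.
- The plate edges matched the squared outline in the wrist and side views.
- The can, tally and dish were never touched. They look unmoved where they show in the last pictures, but I did not measure them again.
- The arm was clear of everything at hand-in.

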